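Line the condiments up in their rack by height

ROBOT

A 6-joint arm with a two-finger parallel gripper is mounted at the origin on a cart in front of the work surface, level with it; the furniture and walls round the work are solid. World frame = base frame: x ahead of the robot, y to its left, z up, the work surface at z = 0. Lengths are in mm, angles in rad, forces in N, time in s.
With the tool pointing down it reaches from about 350 to 775 mm from the base axis. Payload 7.3 kg.
Tool frame: the origin (TCP) lies at the very end of the fingers, on their centre line; the grasp point (between the pads) lies 19 mm behind it (bot.grip_point_offset is the distance from the TCP to the grasp point, in mm); z points along the fingers, y is the line along which they close (so a half turn about z gives the same grasp; the last joint's range is limited). The gripper opens to 92 mm and grips with 3 to 60 N. Pads are 19 mm wide; open, the fingers measure 130 mm over their backs; the gripper's body (75 mm by 190 mm) begins 47 mm behind the grasp point.
Start: joints at [1.001, 0.342, 1.524, -0, 1.275, -0.146], TCP at [215.883, 478.581, 226.741] pointing down, gripper open.
Joint ranges: [-2.53, 2.53], [-0.77, 2.02], [0.04, 2.7], [-1, 4.14], [0.28, 2.66], [-3.11, 3.11]. Speed limits (rad/s): [2.57, 2.57, 3.14, 3.14, 3.14, 3.14].

INTERFACE

Orientations are given as [roll, pitch, yaw] about the fixed x, y, z axes, in that order (R = Rz(yaw) Ry(pitch) Rx(roll)).
In Python, from plant import bot gives the robot as it stands. The module is installed in compiled form; this text tells all that it offers.
- The arm moves only by the shell command python3 -m jog 'ROWS' [OPENING]. ROWS is JSON, a list of rows, each a list of 6 numbers: the shift along the tool's x, y, z in mm, then the turn, a rotation vector about the tool's x, y, z in rad. In form: [[dx, dy, dz, rx, ry, rz], ...]. A call has 1 to 12 rows; each row shifts and turns the commanded pose from where the row before left it, along the tool's axes as they then stand; what a row does not reach is not made up. A row lasts 1/10 s, in which the tool goes at most 50 mm and 8.59 degrees, less where a joint would pass 70% of its speed; a pose out of reach is approached as far as the arm can. A call with a gripper value outside its range is refused whole. OPENING is the opening in per cent of the stroke, from 0 (shut) to 100 (fully open), set as the call begins (- or left out, the last holds). The fingers move at their own pace and stop on an object; the grip force is fixed at half the most. Time passes only in rows, so rows that do not move let the fingers close. It gives the time, the measured TCP pose, the force, the opening and the grip force at its end, in the units of the state.
- bot.get_obs(): the state, without advancing time (a new reading comes with each control period).
- bot.capture(name): name is "side" or "top" or "wrist"; returns the picture (400x640x3 uint8, red, green, blue); there is no depth.
- bot.camera_model(name): a dict with "fx", "fy", "cx", "cy" (pixels), "dist_coeffs" ([k1, k2, p1, p2, k3] as OpenCV has them; the pictures are not rectified), "position" and "orientation" of the camera in the world; the wrist camera has in their place "T_tool_cam" (4x4, takes a point from camera to tool coordinates, whose origin is the TCP and whose axes are the flange's). Camera axes: x right, y down, z forward; pixel columns grow to the right and rows downward; lengths in mm; the calibration is good to about 2 mm. A picture is of the moment at which its call begins: read the wrist's pose just before it. camera_model takes no time and is no camera call.
- bot.close_job(): hands the job in; it is judged then, once.
Trained networks look in the newest picture that a camera, given by its name, has taken for a name from the list of things; names that differ only in an ending like _2 or _b are one class to them, and where a whole thing is asked for, a point or a joint stands for the part that bears it (a point fixed in the world has none). Each returns a list of dicts, best first, with "p" (0 to 1); they miss things now and then, are a little off and sometimes report something else, mostly with a low value. They report only what shows in the picture. A call takes as long as a camera call. They do not tell look-alikes from the thing itself.
- bot.outline_of(target, camera): "mask" (400x640 bool, what is visible of it) and "pixel" ([column, row] in pixels, amid what is visible of it).
The state is a dict: "time": time; "joint_positions": joint angles; "dq": joint speeds; "tau": joint torques, N m; "tool_pos": TCP position; "tcp_rot": TCP orientation; "contact_force": force on the tool from outside, world axes, zero at the start; "moment": the same for the moment, N m; "grip_width": finger opening in mm; "finger_force": force on a finger pad.
Only numpy, scipy, OpenCV 4.12 (cv2) and the standard library are available. Lean on these libraries where they do the work, as an engineer would, in place of code of your own. Each camera call takes 0.05 s, during which the arm holds its last target. There are 200 camera calls.

TASK

The pepper mill, the spice jar, the honey jar and the salt box stand in front of the condiment rack. Put them back into it, one to each well in order of height, with the tallest next to the rack's high end panel and the shortest next to the low one. Each must end upright and fully down in its well: keep them upright on the way, set them down without dropping them, and leave the tumbler and the mug where they are.

Things in the scene. Friction and masses are not known exactly. Their poses are not given: they have to be found in the camera images.
- pepper_mill: Pepper mill of dark turned wood, the tallest of the four: 170 mm high. Base up to 58 mm across below 122 mm, round head 49 mm across from 123 to 159 mm height (good to grip), small steel knob 12 mm across on top; the head does not turn. Loose, stands upright in front of the rack, about 0.18 kg. Origin: centre of its underside; z up; round, so its yaw does not matter.
- spice_jar: Slim glass spice jar with a red screw cap, second tallest: 108 mm high, 45 mm across all the way up. Loose, stands upright in front of the rack, about 0.11 kg. Origin: centre of its underside; z up; round, so its yaw does not matter.
- honey_jar: Squat glass jar of honey with a red screw lid, third tallest: 86 mm high, 58 to 62 mm across (lid 56 mm across, from 75 mm up). Loose, stands upright in front of the rack, about 0.36 kg. Origin: centre of its underside; z up; round, so its yaw does not matter.
- salt_box: Small round salt box of pale wood with a flat wooden lid that does not come off, the shortest: 55 mm high, 60 mm across. Loose, stands upright in front of the rack, about 0.16 kg. Origin: centre of its underside; z up; round, so its yaw does not matter.
- rack: Condiment rack, fixed: oblong wooden slab, 92 mm in x, 336 mm in y, 20 mm thick, with a row of four equal round wells 78 mm across and 11 mm deep at x = 0, y = -126, -42, 42 and 126 mm; the wells' floor is 9 mm above the underside. Across each end stands a wooden panel, 92 mm wide and 12 mm thick, one high, one low. Origin: centre of the slab's underside, on the worktop; z up.
- high_end: The rack's high end panel, 85 mm high (the low one at the other end is 40 mm). It may be at either end of the row (at y = +174 or y = -174 mm of the rack). Origin: centre of its underside; the well next to it is centred 48 mm from it, the following ones 132, 216 and 300 mm.
- tumbler: Bystander: clear drinking glass, 81 mm across, 93 mm high, loose, stands to the right of the rack. Origin: centre of its underside.
- mug: Bystander: white mug with dark stripes, 90 mm across, 88 mm high, 120 mm over its handle, loose, stands on the right near the robot. Origin: centre of its underside, handle included.
Not all that is in view belongs to the job. What is shaped like the salt_box but green is not meant. What is shaped like the high_end but blue is not meant.

How it is judged (in metres and radians):
At the end, for the whole second after the job is handed in: From the high end panel on: pepper mill, spice jar, honey jar, salt box, each in its own well: within 20 mm of the middle of the well across the rack and 21 mm along it, its underside on the well's floor (6 to 12.5 mm above the rack's underside), upright within 0.09 rad, still and released (horizontal distance between pepper_mill and high_end between 0.027 and 0.069 m and x of pepper_mill in the frame of rack between -0.02 and 0.02 m and z of pepper_mill in the frame of rack between 0.006 and 0.0125 m and angle between each of pepper_mill, spice_jar, honey_jar, salt_box's own z axis and vertical below 0.09 rad and linear speed of each of pepper_mill, spice_jar, honey_jar, salt_box below 0.02 m/s and contact force between the fingers and pepper_mill below 0.05 N and horizontal distance between spice_jar and high_end between 0.111 and 0.153 m and x of spice_jar in the frame of rack between -0.02 and 0.02 m and z of spice_jar in the frame of rack between 0.006 and 0.0125 m and contact force between the fingers and spice_jar below 0.05 N and horizontal distance between honey_jar and high_end between 0.195 and 0.237 m and x of honey_jar in the frame of rack between -0.02 and 0.02 m and z of honey_jar in the frame of rack between 0.006 and 0.0125 m and contact force between the fingers and honey_jar below 0.05 N and horizontal distance between salt_box and high_end between 0.279 and 0.321 m and x of salt_box in the frame of rack between -0.02 and 0.02 m and z of salt_box in the frame of rack between 0.006 and 0.0125 m and contact force between the fingers and salt_box below 0.05 N); the robot touches nothing.
It fails at once if one of the four things is tipped over (more than 40 degrees) (angle between any of pepper_mill, spice_jar, honey_jar, salt_box's own z axis and vertical above 0.7 rad).
It fails at once if one of the four things is dropped (falls free of the fingers faster than 1 m/s, about 5 cm) ((linear speed of pepper_mill above 1 m/s and contact force between the fingers and pepper_mill below 0.01 N) or (linear speed of spice_jar above 1 m/s and contact force between the fingers and spice_jar below 0.01 N) or (linear speed of honey_jar above 1 m/s and contact force between the fingers and honey_jar below 0.01 N) or (linear speed of salt_box above 1 m/s and contact force between the fingers and salt_box below 0.01 N)).
It fails at once if the glass tumbler is pushed more than 30 mm or tipped (distance of tumbler from where it was at the start of the episode above 0.03 m or angle between tumbler's own z axis and vertical above 0.35 rad).
It fails at once if the striped mug is pushed more than 30 mm or tipped (distance of mug from where it was at the start of the episode above 0.03 m or angle between mug's own z axis and vertical above 0.35 rad).
It also fails if it takes over 96 s, if anything falls off the work surface, if the arm or the gripper's body presses on something with over 40 N, if the wrist force passes 120 N, or if a joint passes its speed limit or range.

## Working session

There is one attempt and no reset: what is moved stays moved. The work goes in short steps, Python scripts to look and compute and a shell command to move; the robot and the scene stay as the last step left them, time stands still between calls to the robot, and variables do not carry over. Pictures are saved under pics/ and viewed, at most 14 in all, crops included, and the job is handed in when it is done.

```bash
mkdir -p pics; python3 - <<'E'
from plant import bot
import cv2
o=bot.get_obs(); print({k:o[k] for k in('time','tool_pos','tcp_rot','grip_width','contact_force')})
for c in('top','side'):
    im=bot.capture(c); cv2.imwrite(f'pics/{c}0.png',im[:,:,::-1]); print(c,bot.camera_model(c))
    for n in('pepper_mill','spice_jar','honey_jar','salt_box','rack','high_end','tumbler','mug'):
        for d in bot.outline_of(n,c):
            m=d['mask']; ys,xs=m.nonzero(); print(n,round(d['p'],2),d['pixel'],xs.min(),xs.max(),ys.min(),ys.max())
print(bot.camera_model('wrist'))
E
```

```text
{'time': 0.0, 'tool_pos': array([215.62959072, 478.22122536, 226.031708  ]), 'tcp_rot': array([-3.14003712e+00, -2.22199386e-04,  2.71785402e+00]), 'grip_width': 92.00389973126975, 'contact_force': array([ 0.06137759,  0.72078785, -0.73495422])}
top {'fx': 491.9313177136655, 'fy': 491.9313177136655, 'cx': 312.48086595117195, 'cy': 199.53357046298763, 'dist_coeffs': array([-0.14929301,  0.        ,  0.        ,  0.        ,  0.        ]), 'position': array([   7.07363649, -273.45485463, 1414.8690541 ]), 'orientation': array([-2.78506954, -0.0060686 , -1.12655074])}
pepper_mill 0.79 [291.9, 173.9] 285 304 156 190
spice_jar 0.58 [325.6, 170.2] 317 332 160 187
salt_box 0.94 [360.0, 183.3] 352 370 174 196
salt_box 0.71 [387.0, 155.6] 375 395 146 168
rack 0.63 [299.9, 152.8] 243 349 136 164
high_end 0.8 [355.2, 230.0] 347 361 214 248
high_end 0.74 [353.1, 146.4] 346 358 128 163
tumbler 0.88 [411.5, 182.0] 401 427 168 200
mug 0.87 [354.7, 283.0] 341 372 265 304
mug 0.53 [413.6, 180.5] 401 427 168 201
side {'fx': 518.6327036226521, 'fy': 518.6327036226521, 'cx': 318.705323020503, 'cy': 199.8
[... 602 characters left out ...]
, 175.3] 324 340 157 190
high_end 0.59 [368.6, 150.6] 363 373 130 169
high_end 0.57 [353.9, 238.5] 350 363 219 261
mug 0.76 [353.2, 297.3] 331 370 274 320
{'fx': 286.2857934861866, 'fy': 286.2857934861866, 'cx': 316.6399532978633, 'cy': 198.5494278435657, 'dist_coeffs': array([-0.02119265,  0.        ,  0.        ,  0.        ,  0.        ]), 'T_tool_cam': array([[ 1.35895564e-04, -9.68276670e-01, -2.49880516e-01,
         6.62291469e+01],
       [ 9.99999842e-01,  2.68105140e-04, -4.95054244e-04,
         5.88533272e-02],
       [ 5.46343726e-04, -2.49880409e-01,  9.68276553e-01,
        -1.56773543e+02],
       [ 0.00000000e+00,  0.00000000e+00,  0.00000000e+00,
         1.00000000e+00]])}
```

```bash
python3 - <<'E'
import cv2
for c in('top','side'):
    im=cv2.imread(f'pics/{c}0.png')[110:330,210:470]; cv2.imwrite(f'pics/{c}0c.png',cv2.resize(im,None,fx=2.7,fy=2.7,interpolation=cv2.INTER_CUBIC))
E
```

```text
(no output)
```

View pics/top0c.png

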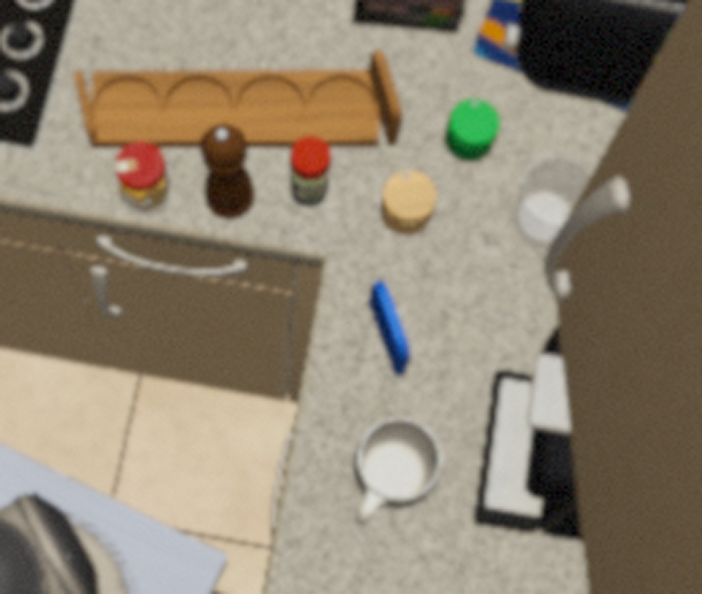

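View pics/side0c.png

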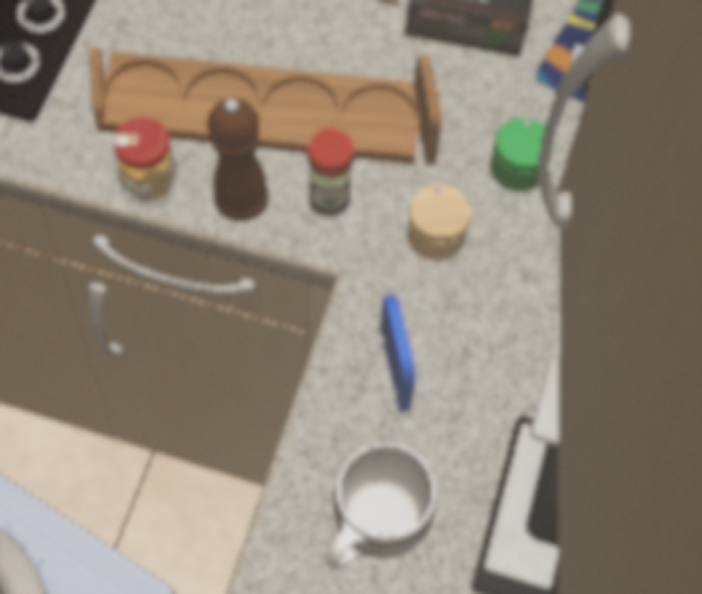

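Top view (crop = 2.7×, offset 210,110): the rack runs across the top, with its high panel at the right end (crop ~385,95). Left to right in front of it stand honey (140,175), mill (228,170), spice (310,170) and salt (410,200). The green box and blue panel are decoys. The side view agrees.

```bash
cat > h.py <<'E'
from plant import bot
import numpy as np, cv2
from scipy.optimize import minimize, least_squares
from scipy.spatial.transform import Rotation as R
PROF={'pepper_mill':[(29,0),(29,60),(24.5,123),(24.5,159),(6,170)],'spice_jar':[(22.5,0),(22.5,108)],'honey_jar':[(30,0),(30,75),(28,86)],'salt_box':[(30,0),(30,55)],'tumbler':[(40,0),(40,93)]}
def cam(c,o=None):
    m=bot.camera_model(c); K=np.array([[m['fx'],0,m['cx']],[0,m['fy'],m['cy']],[0,0,1]])
    T=np.eye(4)
    if c=='wrist':
        o=o or bot.get_obs(); T[:3,:3]=R.from_euler('xyz',o['tcp_rot']).as_matrix(); T[:3,3]=o['tool_pos']; T=T@m['T_tool_cam']
    else: T[:3,:3]=R.from_euler('xyz',m['orientation']).as_matrix(); T[:3,3]=m['position']
    return K,m['dist_coeffs'],T
def proj(P,cm):
    K,d,T=cm; W=np.linalg.inv(T); return cv2.projectPoints(np.asarray(P,float).reshape(-1,3),cv2.Rodrigues(W[:3,:3])[0],W[:3,3],K,d)[0][:,0]
def back(px,z,cm):
    K,d,T=cm; u=cv2.undistortPoints(np.array([[px]],float),K,d)[0,0]; r=T[:3,:3]@[u[0],u[1],1]; return T[:3,3]+r*(z-T[2,3])/r[2]
A=np.linspace(0,2*np.pi,40)
def hull(n,xy,cm,z0=0):
    P=np.concatenate([np.c_[xy[0]+r*np.cos(A),xy[1]+r*np.sin(A),0*A+z+z0] for r,z in PROF[n]])
    return cv2.convexHull(proj(P,cm).astype(np.float32))[:,0]
def fit(n,mask,cm,xy0,z0=0):
    ys,xs=mask.nonzero(); b=np.array([xs.min()-.5,xs.max()+.5,ys.min()-.5,ys.max()+.5])
    f=lambda p:(lambda h:np.array([h[:,0].min(),h[:,0].max(),h[:,1].min(),h[:,1].max()])-b)(hull(n,p,cm,z0))
    s=least_squares(f,xy0,loss='soft_l1'); return s.x,f(s.x)
E
python3 - <<'E'
from h import *
for c in('top','side'):
    bot.capture(c); cm=cam(c)
    for n in PROF:
        for d in bot.outline_of(n,c)[:2]:
            p,r=fit(n,d['mask'],cm,back(d['pixel'],50,cm)[:2]); print(c,n,round(d['p'],2),p.round(1),r.round(1))
    pts={'top':[(93,145,0),(378,143,0),(96,70,20),(375,68,20),(398,140,0),(407,370,0),(360,515,70)],'side':[(98,126,0),(413,158,0),(110,52,20),(418,83,20),(432,160,0),(345,560,70)]}[c]
    for x,y,z in pts: print(x,y,back((x/2.7+210,y/2.7+110),z,cm).round(0))
E
```

```text
top pepper_mill 0.92 [525.5  29.1] [-0.3 -1.6 -6.1 -3.7]
top spice_jar 0.8 [569.7 -63.2] [ 2.7  3.8 -2.8 -2.7]
top salt_box 0.82 [ 579.2 -167.8] [-1.9 -0.6  0.6  1.6]
top salt_box 0.69 [ 688.1 -207.3] [-0.6  0.   3.5  4.4]
top tumbler 0.59 [ 647.1 -306. ] [-5.8 -0.9 -3.   0.1]
top tumbler 0.25 [567.4 -58.5] [-4.6  6.7 -5.9  3.5]
93 145 [503. 191.   0.]
378 143 [ 649. -109.    0.]
96 70 [583. 228.  20.]
375 68 [728. -68.  20.]
398 140 [ 663. -128.    0.]
407 370 [ 412. -249.    0.]
360 515 [ 233. -268.   70.]
side pepper_mill 0.83 [527.9  25.4] [ 0.9  0.3 -7.  -3.3]
side pepper_mill 0.75 [608.3  39.9] [ 54.6 -43.4 -13.5  -4.3]
side spice_jar 0.89 [563.8 -57.9] [ 0.9  0.4 -1.1 -0.6]
side honey_jar 0.83 [485.1 103.6] [ 2.4  2.9 -1.1 -0.1]
side salt_box 0.84 [ 696.  -199.7] [-1.7  2.8  1.1  2.2]
side salt_box 0.68 [ 574.4 -173.3] [-2.2 -0.   3.6  5.2]
98 126 [507. 195.   0.]
413 158 [ 655. -105.    0.]
110 52 [582. 232.  20.]
418 83 [727. -67.  20.]
432 160 [ 663. -123.    0.]
345 560 [ 236. -281.   70.]
```

```bash
python3 -m jog '[[0,0,-11,0,0,0.1],[0,0,-11,0,0,0.12],[0,0,-11,0,0,0.12],[0,0,-11,0,0,0.12],[0,0,-10,0,0,0.12],[0,0,0,0,0,0.115]]'
python3 -m jog '[[-25,4,0,0,0,0],[-46,8,0,0,0,0],[-50,9,0,0,0,0],[-50,9,0,0,0,0],[-50,9,0,0,0,0],[-50,9,0,0,0,0],[-50,9,0,0,0,0],[-50,9,0,0,0,0],[-50,9,0,0,0,0],[-50,8,0,0,0,0],[-40,6,0,0,0,0],[-20,2,0,0,0,0]]'
python3 -m jog '[[0,0,0,0,0,0],[0,0,0,0,0,0]]'
python3 - <<'E'
from h import *
o=bot.get_obs(); print(o['tool_pos'],o['tcp_rot'],o['time']); cm=cam('wrist',o)
im=bot.capture('wrist'); cv2.imwrite('pics/w1.png',im[:,:,::-1])
for n,g in dict(pepper_mill=(526,27),spice_jar=(566,-60),honey_jar=(485,104),salt_box=(577,-170)).items():
    for d in bot.outline_of(n,'wrist')[:2]:
        p,r=fit(n,d['mask'],cm,g); print(n,round(d['p'],2),d['pixel'],p.round(1),r.round(1))
E
```

```text
time: 2.1
tool_pos: [216.2, 479.1, 282.2]
tcp_rot: [3.139, -0.002, 2.018]
contact_force: [0.2, -1.0, -0.9]
grip_width: 91.8
finger_force: 0.0
time: 3.3
tool_pos: [527.5, 42.6, 280.4]
tcp_rot: [-3.142, 0.001, 2.02]
contact_force: [0.1, 1.9, -0.5]
grip_width: 91.6
finger_force: 0.0
time: 3.5
tool_pos: [525.7, 45.9, 280.5]
tcp_rot: [-3.141, -0.001, 2.022]
contact_force: [0.2, -0.1, 0.0]
grip_width: 91.9
finger_force: 0.0
[525.68016088  45.86459232 280.5035176 ] [-3.14121095e+00 -8.40484993e-04  2.02194672e+00] 3.5
pepper_mill 0.79 [301.9, 198.9] [517.1  18.8] [-2.5  1.9 -0.5  9.1]
pepper_mill 0.67 [309.6, 242.9] [526.  27.] [ -6.1  10.2 -62.8 -51.1]
spice_jar 0.84 [308.6, 243.0] [559.3 -60. ] [-4.3  0.1 -0.2  0.6]
salt_box 0.79 [289.1, 293.9] [ 579.3 -157.4] [-3.9  1.9 -9.6 21.5]
```

View pics/w1.png

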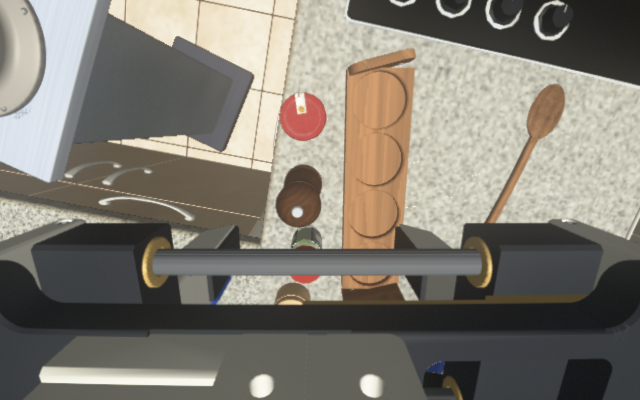

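Wrist view: the rack is nearly vertical at columns 345–412, with honey at (303,117), the mill knob at (297,212), spice at (307,243, partly hidden) and salt at (292,295). I'll enlarge it to get the rack's corners accurately.

```bash
python3 - <<'E'
import cv2
im=cv2.imread('pics/w1.png')[40:240,270:430]; cv2.imwrite('pics/w1c.png',cv2.resize(im,None,fx=3,fy=3,interpolation=cv2.INTER_CUBIC))
E
```

```text
(no output)
```

View pics/w1c.png

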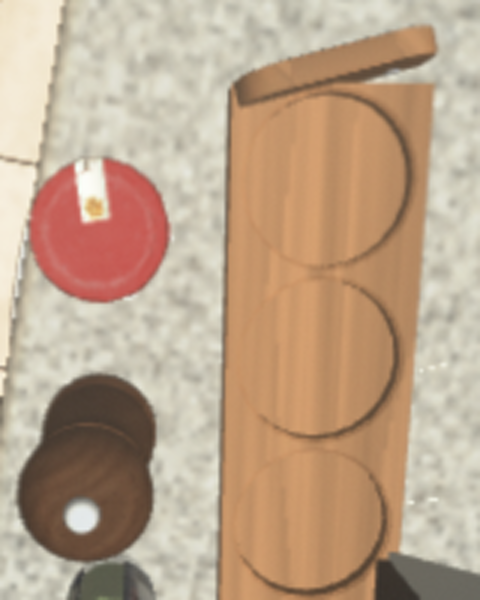

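```bash
cat >> h.py <<'E'
RC=np.array([616.5,62.]);RY=0.452
def rk(p): # world -> rack-aligned coordinates about nominal centre
    d=np.asarray(p)[:2]-RC; c,s=np.cos(RY),np.sin(RY); return np.array([c*d[0]+s*d[1],-s*d[0]+c*d[1]])
E
python3 - <<'E'
from h import *
cm=cam('wrist')
for n,x,y,z in [('w4',330,180,20),('w3',320,357,20),('w2',311,521,20),('honey',99,229.5,86),('mill knob',82,516,170),('mill head',86,490,141)]:
    p=back((x/3+270,y/3+40),z,cm); print(n,p.round(1),rk(p).round(1))
print('tcp',rk(bot.get_obs()['tool_pos']))
E
```

```text
w4 [561.3 175.3  20. ] [ -0.2 126. ]
w3 [596.7 101.5  20. ] [-0.6 44.2]
w2 [633.   26.4  20. ] [ -0.7 -39.2]
honey [478.2 108.   86. ] [-104.3  101.8]
mill knob [516.1  24.  170. ] [-106.9    9.6]
mill head [515.4  24.5 141. ] [-107.3   10.4]
tcp [-88.46211191  26.04605062]
```

```bash
python3 -m jog '[[-8,-9,0,0,0,0],[-8,-9,10,0,0,0],[0,0,20,0,0,0],[0,0,30,0,0,0],[0,0,30,0,0,0],[0,0,30,0,0,0],[0,0,22,0,0,0],[0,0,11,0,0,0],[0,0,5,0,0,0],[0,0,0,0,0,0]]'
python3 -m jog '[[0,0,0,0,0,0],[0,0,0,0,0,0],[0,0,0,0,0,0],[0,0,0,0,0,0],[0,0,0,0,0,0],[0,0,0,0,0,0],[0,0,0,0,0,0],[0,0,0,0,0,0]]' 20
python3 -c "
from h import *
o=bot.get_obs();print(rk(o['tool_pos']))"
```

```text
time: 4.75
tool_pos: [516.9, 23.3, 122.9]
tcp_rot: [3.141, 0.0, 2.023]
contact_force: [-0.5, -0.4, 0.6]
grip_width: 91.8
finger_force: 0.0
time: 5.55
tool_pos: [516.8, 23.4, 122.8]
tcp_rot: [3.142, 0.0, 2.023]
contact_force: [-0.5, -0.8, 1.4]
grip_width: 47.2
finger_force: 30.0
[-106.55446227    8.84105825]
```

```bash
python3 -m jog '[[0,0,-5,0,0,0],[0,0,-10,0,0,0],[0,0,-15,0,0,0],[0,0,-15,0,0,0],[0,0,-10,0,0,0],[0,0,-5,0,0,0],[0,8,0,0,0,0],[0,18,0,0,0,0],[0,25,0,0,0,0],[0,25,0,0,0,0],[0,18,0,0,0,0],[-5,8,0,0,0,0]]'
python3 -m jog '[[-10,4,0,0,0,0],[-18,0,0,0,0,0],[-25,0,0,0,0,0],[-25,0,0,0,0,0],[-23,0,0,0,0,0],[-18,0,0,0,0,0],[-9,0,0,0,0,0],[0,0,0,0,0,0],[0,0,0,0,0,0]]'
python3 - <<'E'
from h import *
o=bot.get_obs();print(rk(o['tool_pos']),o['tool_pos'])
for c in('side','top'):
    im=bot.capture(c); cv2.imwrite(f'pics/{c}1.png',cv2.resize(im[100:220,230:430,::-1],None,fx=3.5,fy=3.5,interpolation=cv2.INTER_CUBIC))
E
```

```text
time: 6.75
tool_pos: [611.7, 64.8, 181.4]
tcp_rot: [-3.141, -0.001, 2.024]
contact_force: [0.5, -0.9, -2.3]
grip_width: 47.2
finger_force: 30.0
time: 7.65
tool_pos: [669.8, -50.0, 182.6]
tcp_rot: [-3.141, -0.001, 2.022]
contact_force: [-0.7, 0.2, -1.8]
grip_width: 47.5
finger_force: 30.0
[  -0.97545081 -124.00326521] [669.7828637  -49.97632662 182.61002462]
```

View pics/side1.png

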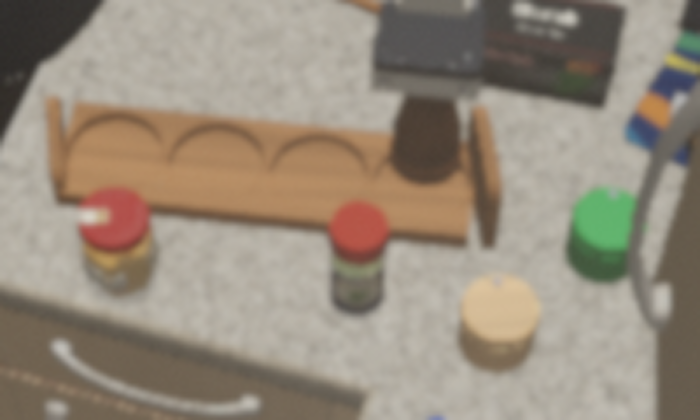

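The side view shows the mill held upright above the well next to the high panel, at (425,140). Lowering it now.

```bash
python3 -m jog '[[0,0,5,0,0,0],[0,0,10,0,0,0],[0,0,12,0,0,0],[0,0,10,0,0,0],[0,0,6,0,0,0],[0,0,3,0,0,0],[0,0,1,0,0,0],[0,0,1,0,0,0],[0,0,1,0,0,0],[0,0,1,0,0,0],[0,0,0.7,0,0,0],[0,0,0,0,0,0]]'
```

```text
time: 8.95
tool_pos: [670.2, -49.9, 132.0]
tcp_rot: [3.142, -0.0, 2.023]
contact_force: [-0.1, -0.0, -1.8]
grip_width: 47.3
finger_force: 30.0
```

```bash
python3 -m jog '[[0,0,0.5,0,0,0],[0,0,0.5,0,0,0],[0,0,0,0,0,0]]';python3 -m jog '[[0,0,0.5,0,0,0],[0,0,0.5,0,0,0],[0,0,0,0,0,0]]'
```

```text
time: 9.25
tool_pos: [670.5, -49.9, 131.9]
tcp_rot: [3.141, 0.001, 2.023]
contact_force: [-1.1, 0.1, 3.9]
grip_width: 47.2
finger_force: 30.0
time: 9.55
tool_pos: [670.6, -50.1, 131.8]
tcp_rot: [3.14, 0.001, 2.023]
contact_force: [-3.7, 0.2, 8.8]
grip_width: 47.3
finger_force: 30.0
```

```bash
python3 -m jog '[[0,0,-0.7,0,0,0],[0,0,0,0,0,0],[0,0,0,0,0,0],[0,0,0,0,0,0],[0,0,0,0,0,0],[0,0,0,0,0,0]]' 100
python3 -m jog '[[0,0,-5,0,0,0],[0,0,-15,0,0,0],[0,0,-25,0,0,0],[0,0,-35,0,0,0],[0,0,-35,0,0,0],[0,0,-25,0,0,0],[-10,-10,-10,0,0,0],[-15,-20,0,0,0,0],[-15,-25,0,0,0,0],[-15,-20,0,0,0,0],[-6,-12,0,0,0,0],[0,0,0,0,0,0]]'
python3 -m jog '[[0,0,0,0,0,0]]'
python3 - <<'E'
from h import *
o=bot.get_obs();print(rk(o['tool_pos']),o['tool_pos'],o['time']);cm=cam('wrist',o)
im=bot.capture('wrist'); cv2.imwrite('pics/w2.png',im[:,:,::-1])
for n,g in dict(pepper_mill=(670,-50),spice_jar=(562,-60),salt_box=(577,-170)).items():
    for d in bot.outline_of(n,'wrist')[:2]:
        p,r=fit(n,d['mask'],cm,g,9 if n=='pepper_mill' else 0); print(n,round(d['p'],2),d['pixel'],p.round(1),rk(p).round(1),r.round(1))
E
```

```text
time: 10.15
tool_pos: [670.2, -49.9, 130.6]
tcp_rot: [-3.142, -0.0, 2.023]
contact_force: [-0.5, -0.0, 1.0]
grip_width: 89.6
finger_force: 0.0
time: 11.35
tool_pos: [617.5, -144.6, 280.3]
tcp_rot: [-3.141, -0.001, 2.02]
contact_force: [0.7, -0.5, -0.6]
grip_width: 91.8
finger_force: 0.0
time: 11.45
tool_pos: [618.6, -142.5, 280.5]
tcp_rot: [3.141, -0.001, 2.022]
contact_force: [0.4, 0.1, 0.2]
grip_width: 91.4
finger_force: 0.0
[ -87.41111644 -184.93872921] [ 618.64197961 -142.54449091  280.48397341] 11.45
pepper_mill 0.69 [394.7, 131.2] [662.8 -50. ] [  -7.3 -121. ] [-1.9  2.8 -5.9 -2. ]
spice_jar 0.55 [301.9, 94.0] [562. -60.] [-102.3  -85.9] [ 1.4  1.7 -0.6  1.3]
salt_box 0.93 [285.0, 180.3] [ 577.7 -172.3] [-137.2 -193.8] [-6.9 -5.  -2.9 -1.3]
salt_box 0.76 [349.8, 228.5] [ 611.8 -197.2] [-117.4 -231.1] [-55.2 -54.1 -27.8 -19.9]
```

View pics/w2.png

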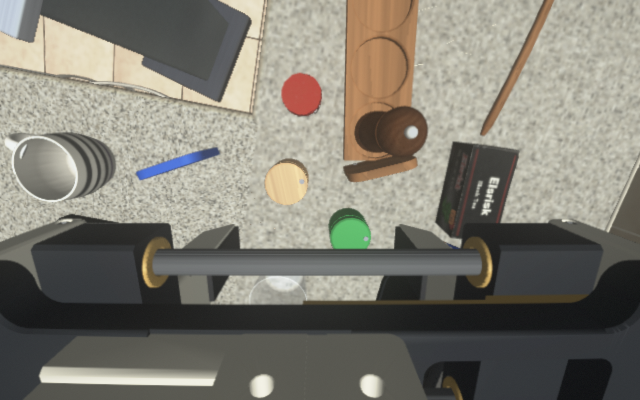

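Wrist view: the mill stands in its well (knob at 411,132), the spice cap is at (301,94) and the salt lid at (287,182). The tumbler (278,290), mug and decoys are clear.

```bash
sed -i "s/loss='soft_l1'/loss='soft_l1',diff_step=1e-3/; s/astype(np.float32))\[:,0\]/astype(np.float32))[:,0].astype(float)/" h.py; python3 - <<'E'
from h import *
cm=cam('wrist');bot.capture('wrist')
for n,x,y,z in [('spice',301.5,94,108),('salt',286.5,182.5,55),('knob',411,132,179)]:
    p=back((x,y),z,cm); print(n,p.round(1),rk(p).round(1))
for n,g in dict(spice_jar=(562,-60),salt_box=(577,-170)).items():
    d=bot.outline_of(n,'wrist')[0]; p,r=fit(n,d['mask'],cm,g); print(n,rk(p).round(1),r.round(1))
print(rk(bot.get_obs()['tool_pos']))
E
```

```text
spice [561.2 -59.9 108. ] [-103.   -85.5]
salt [ 586.8 -168.3   55. ] [-127.3 -194.2]
knob [667.7 -50.9 179. ] [  -3.2 -124. ]
spice_jar [-104.1  -86.4] [-0.7  0.7 -0.7  1.8]
salt_box [ -40.  -267.6] [-0.8  0.6 -3.7  3.1]
[ -87.01124092 -184.64250063]
```

```bash
python3 -m jog '[[12,-2,0,0,0,0],[25,-4,0,0,0,0],[30,-5,0,0,0,0],[22,-4,0,0,0,0],[9.6,-1.5,0,0,0,0],[0,0,10,0,0,-0.1],[0,0,20,0,0,-0.14],[0,0,20,0,0,-0.14],[0,0,20,0,0,-0.14],[0,0,10,0,0,-0.08],[0,0,0,0,0,0]]'
python3 -c "
from h import *
o=bot.get_obs();print(rk(o['tool_pos']),o['tool_pos'],o['tcp_rot'])"
```

```text
time: 12.9
tool_pos: [560.3, -61.4, 199.0]
tcp_rot: [-3.141, -0.003, 2.623]
contact_force: [-0.1, 0.1, 0.2]
grip_width: 91.5
finger_force: 0.0
[-104.48463228  -86.4505549 ] [560.26682293 -61.40407863 199.04221633] [-3.14068225e+00 -2.89442418e-03  2.62328229e+00]
```

Descend 143 to TCP z 56 and grip the spice jar.

```bash
python3 -m jog '[[0,0,10,0,0,0],[0,0,20,0,0,0],[0,0,30,0,0,0],[0,0,30,0,0,0],[0,0,25,0,0,0],[0,0,15,0,0,0],[0,0,9,0,0,0],[0,0,4,0,0,0],[0,0,0,0,0,0]]'
python3 -m jog '[[0,0,0,0,0,0],[0,0,0,0,0,0],[0,0,0,0,0,0],[0,0,0,0,0,0],[0,0,0,0,0,0],[0,0,0,0,0,0],[0,0,0,0,0,0],[0,0,0,0,0,0]]' 20
python3 -c "
from h import *
o=bot.get_obs();print(rk(o['tool_pos']),o['tool_pos'],o['tcp_rot'])"
```

```text
time: 13.8
tool_pos: [561.0, -61.4, 57.9]
tcp_rot: [3.141, 0.0, 2.622]
contact_force: [-1.3, -0.5, 0.4]
grip_width: 91.5
finger_force: 0.0
time: 14.6
tool_pos: [560.7, -61.2, 57.7]
tcp_rot: [3.141, -0.0, 2.623]
contact_force: [-0.2, 0.0, 0.7]
grip_width: 44.1
finger_force: 30.0
[-104.02055351  -86.48268576] [560.69833042 -61.23028914  57.69858692] [ 3.14149960e+00 -7.68186335e-05  2.62280014e+00]
```

```bash
python3 -m jog '[[0,0,-5,0,0,0],[0,0,-12,0,0,0],[0,0,-20,0,0,0],[0,0,-20,0,0,0],[0,0,-12,0,0,0],[0,0,-6,0,0,0],[0,0,0,0,0,0.08],[0,0,0,0,0,0.14],[0,0,0,0,0,0.14],[0,0,0,0,0,0.14],[0,0,0,0,0,0.1],[0,0,0,0,0,0]]'
python3 -m jog '[[8,0,0,0,0,0],[16,5,0,0,0,0],[16,12,0,0,0,0],[6,20,0,0,0,0],[0,25,0,0,0,0],[0,20,0,0,0,0],[0,14,0,0,0,0],[0,7.5,0,0,0,0],[0,0,0,0,0,0],[0,0,0,0,0,0]]'
python3 -c "
from h import *
o=bot.get_obs();print(rk(o['tool_pos']),o['tool_pos'],o['tcp_rot'])"
```

```text
time: 15.8
tool_pos: [560.4, -61.2, 132.3]
tcp_rot: [-3.141, -0.001, 2.022]
contact_force: [-0.2, 0.1, -0.4]
grip_width: 44.2
finger_force: 30.0
time: 16.8
tool_pos: [633.0, 25.7, 132.5]
tcp_rot: [-3.141, -0.0, 2.024]
contact_force: [-0.5, 0.3, -1.0]
grip_width: 43.7
finger_force: 30.0
[ -1.04549466 -39.87408063] [632.9751238   25.67362307 132.53454314] [-3.14076073e+00 -4.82553992e-04  2.02362813e+00]
```

```bash
python3 -m jog '[[0,0,5,0,0,0],[0,0,12,0,0,0],[0,0,15,0,0,0],[0,0,13,0,0,0],[0,0,9,0,0,0],[0,0,5,0,0,0],[0,0,3,0,0,0],[0,0,1,0,0,0],[0,0,1,0,0,0],[0,0,0.5,0,0,0],[0,0,0,0,0,0]]'
python3 -m jog '[[0,0,0.5,0,0,0],[0,0,0.5,0,0,0],[0,0,0,0,0,0]]'
```

```text
time: 17.9
tool_pos: [633.9, 25.3, 68.5]
tcp_rot: [3.141, 0.0, 2.023]
contact_force: [0.3, -0.6, -1.2]
grip_width: 44.5
finger_force: 30.0
time: 18.2
tool_pos: [633.7, 25.3, 67.2]
tcp_rot: [3.142, -0.0, 2.023]
contact_force: [-0.5, 0.8, -0.5]
grip_width: 44.3
finger_force: 30.0
```

```bash
python3 -m jog '[[0,0,0.5,0,0,0],[0,0,0.5,0,0,0],[0,0,0,0,0,0]]'; python3 -m jog '[[0,0,0.5,0,0,0],[0,0,0,0,0,0]]'
```

```text
time: 18.5
tool_pos: [633.8, 25.3, 66.7]
tcp_rot: [3.141, 0.0, 2.023]
contact_force: [-1.8, -0.1, 2.8]
grip_width: 44.2
finger_force: 30.0
time: 18.7
tool_pos: [633.8, 25.3, 66.7]
tcp_rot: [3.141, 0.0, 2.023]
contact_force: [-1.9, 1.0, 6.9]
grip_width: 44.5
finger_force: 30.0
```

```bash
python3 -m jog '[[0,0,-0.7,0,0,0],[0,0,0,0,0,0],[0,0,0,0,0,0],[0,0,0,0,0,0],[0,0,0,0,0,0],[0,0,0,0,0,0]]' 100
python3 -m jog '[[0,0,-5,0,0,0],[0,0,-15,0,0,0],[0,0,-25,0,0,0],[0,0,-35,0,0,0],[0,0,-30,0,0,0],[10,-5,-20,0,0,0],[22,-15,-10,0,0,0],[32,-25,0,0,0,0],[34,-25,0,0,0,0],[26,-18,0,0,0,0],[13,-12,0,0,0,0],[5,-3,0,0,0,0]]'
python3 -m jog '[[0,0,0,0,0,0],[0,0,0,0,0,0]]' 84
python3 - <<'E'
from h import *
o=bot.get_obs();print(rk(o['tool_pos']),o['tool_pos'],o['time']);cm=cam('wrist',o)
im=bot.capture('wrist'); cv2.imwrite('pics/w3.png',im[:,:,::-1])
for d in bot.outline_of('honey_jar','wrist')[:2]:
    p,r=fit('honey_jar',d['mask'],cm,(478,108)); print(round(d['p'],2),d['pixel'],rk(p).round(1),r.round(1))
E
```

```text
time: 19.3
tool_pos: [633.7, 25.3, 66.3]
tcp_rot: [-3.142, -0.0, 2.023]
contact_force: [-0.3, 0.7, -1.0]
grip_width: 87.5
finger_force: 0.0
time: 20.5
tool_pos: [477.6, 108.8, 207.2]
tcp_rot: [3.141, 0.0, 2.024]
contact_force: [1.3, -0.7, -0.3]
grip_width: 91.9
finger_force: 0.0
time: 20.7
tool_pos: [480.1, 107.8, 206.7]
tcp_rot: [3.141, 0.001, 2.022]
contact_force: [0.1, -0.4, -0.4]
grip_width: 80.5
finger_force: 0.0
[-102.75456979  100.76058622] [480.05576618 107.7620848  206.68244277] 20.7
0.96 [312.6, 188.9] [-105.5  101.2] [-1.   1.  -1.5  1.1]
```

View pics/w3.png

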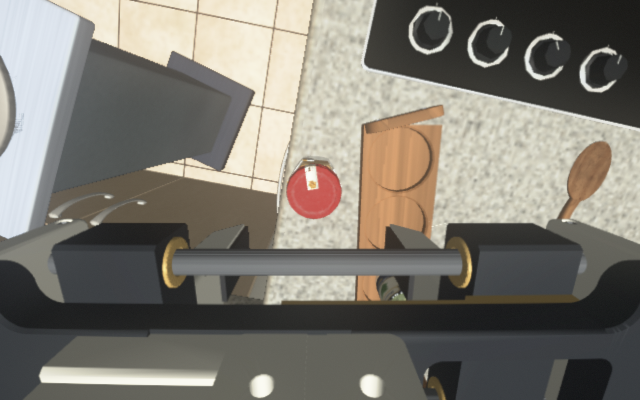

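The honey lid is at (314,190), right under the gripper. Descend and grip.

```bash
python3 -m jog '[[0,-2,10,0,0,0],[0,0,20,0,0,0],[0,0,30,0,0,0],[0,0,30,0,0,0],[0,0,30,0,0,0],[0,0,25,0,0,0],[0,0,17,0,0,0],[0,0,10,0,0,0],[0,0,5,0,0,0],[0,0,2,0,0,0],[0,0,0,0,0,0]]'
python3 -m jog '[[0,0,0,0,0,0],[0,0,0,0,0,0],[0,0,0,0,0,0],[0,0,0,0,0,0],[0,0,0,0,0,0],[0,0,0,0,0,0]]' 20
python3 -c "
from h import *
o=bot.get_obs();print(rk(o['tool_pos']),o['tool_pos'],o['tcp_rot'])"
```

```text
time: 21.9
tool_pos: [477.6, 107.2, 27.7]
tcp_rot: [3.141, 0.0, 2.023]
contact_force: [0.5, -0.2, 0.8]
grip_width: 77.1
finger_force: 0.0
time: 22.5
tool_pos: [477.4, 107.2, 28.0]
tcp_rot: [3.141, 0.0, 2.023]
contact_force: [-1.7, -0.5, 7.3]
grip_width: 60.1
finger_force: 30.0
[-105.41995814  101.42460594] [477.36802752 107.19527076  27.96073099] [3.14101168e+00 2.68826089e-04 2.02298982e+00]
```

```bash
python3 -m jog '[[0,0,-5,0,0,0],[0,0,-12,0,0,0],[0,0,-16,0,0,0],[0,0,-11,0,0,0],[-5,0,-6,0,0,0],[-12,7,0,0,0,0],[-16,14,0,0,0,0],[-14,22,0,0,0,0],[-8,24,0,0,0,0],[-3,20,0,0,0,0],[0,12,0,0,0,0],[0,5.8,0,0,0,0]]'
python3 -m jog '[[0,0,0,0,0,0],[0,0,0,0,0,0]]'
python3 -c "
from h import *
o=bot.get_obs();print(rk(o['tool_pos']),o['tool_pos'],o['tcp_rot'])"
```

```text
time: 23.7
tool_pos: [598.1, 100.3, 76.3]
tcp_rot: [-3.141, -0.0, 2.022]
contact_force: [-0.4, -0.4, -3.5]
grip_width: 59.7
finger_force: 30.0
time: 23.9
tool_pos: [596.2, 100.4, 76.8]
tcp_rot: [-3.14, -0.001, 2.023]
contact_force: [0.2, 0.3, -2.5]
grip_width: 60.2
finger_force: 30.0
[-1.44089007 43.39798237] [596.24906683 100.41042494  76.84325275] [-3.14024021e+00 -5.10889091e-04  2.02272758e+00]
```

```bash
python3 -m jog '[[0,0,5,0,0,0],[0,0,9,0,0,0],[0,0,9,0,0,0],[0,0,7,0,0,0],[0,0,4,0,0,0],[0,0,2,0,0,0],[0,0,1,0,0,0],[0,0,1,0,0,0],[0,0,0.5,0,0,0],[0,0,0,0,0,0]]'
python3 -m jog '[[0,0,0.5,0,0,0],[0,0,0.5,0,0,0],[0,0,0,0,0,0]]'
```

```text
time: 24.9
tool_pos: [596.9, 100.8, 39.1]
tcp_rot: [3.141, 0.0, 2.023]
contact_force: [-0.2, -0.8, -3.2]
grip_width: 60.1
finger_force: 30.0
time: 25.2
tool_pos: [596.8, 100.8, 37.9]
tcp_rot: [-3.142, -0.0, 2.023]
contact_force: [-0.1, 0.3, -3.2]
grip_width: 60.3
finger_force: 30.0
```

```bash
python3 -m jog '[[0,0,0.5,0,0,0],[0,0,0.5,0,0,0],[0,0,0,0,0,0]]'; python3 -m jog '[[0,0,0.5,0,0,0],[0,0,0,0,0,0]]'
```

```text
time: 25.5
tool_pos: [596.9, 100.8, 37.1]
tcp_rot: [3.141, -0.0, 2.023]
contact_force: [-1.3, 0.3, -0.7]
grip_width: 60.2
finger_force: 30.0
time: 25.7
tool_pos: [596.9, 100.8, 37.0]
tcp_rot: [3.141, 0.0, 2.023]
contact_force: [-3.1, 0.1, 4.1]
grip_width: 60.2
finger_force: 30.0
```

```bash
python3 -m jog '[[0,0,-0.6,0,0,0],[0,0,0,0,0,0],[0,0,0,0,0,0],[0,0,0,0,0,0],[0,0,0,0,0,0]]' 100
python3 -m jog '[[0,0,-5,0,0,0],[0,0,-15,0,0,0],[0,0,-30,0,0,0],[0,0,-40,0,0,0],[0,0,-40,0,0,0],[0,0,-35,0,0,0],[0,-10,-25,0,0,0],[-8,-20,-10,0,0,0],[-20,-25,0,0,0,0],[-35,-25,0,0,0,0],[-45,-20,0,0,0,0],[-45,-15,0,0,0,0]]'
python3 -m jog '[[-40,-8,0,0,0,0],[-28,-3,0,0,0,0],[-16,0,0,0,0,0],[0,0,0,0,0,0],[0,0,0,0,0,0]]'
python3 - <<'E'
from h import *
o=bot.get_obs();print(rk(o['tool_pos']),o['tool_pos'],o['time']);cm=cam('wrist',o)
im=bot.capture('wrist'); cv2.imwrite('pics/w4.png',im[:,:,::-1])
for d in bot.outline_of('salt_box','wrist')[:2]:
    p,r=fit('salt_box',d['mask'],cm,(587,-168)); print(round(d['p'],2),d['pixel'],rk(p).round(1),r.round(1))
E
```

```text
time: 26.2
tool_pos: [596.9, 100.8, 36.9]
tcp_rot: [3.142, -0.0, 2.023]
contact_force: [0.2, -0.3, -0.1]
grip_width: 91.1
finger_force: 0.0
time: 27.4
tool_pos: [559.6, -88.5, 238.0]
tcp_rot: [3.141, 0.001, 2.024]
contact_force: [-0.1, -0.8, 0.8]
grip_width: 91.6
finger_force: 0.0
time: 27.9
tool_pos: [586.7, -167.0, 237.0]
tcp_rot: [-3.142, -0.001, 2.022]
contact_force: [-0.3, 0.4, 0.2]
grip_width: 92.0
finger_force: 0.0
[-126.81993382 -193.00555873] [ 586.71409139 -167.01362615  236.97999396] 27.9
0.69 [378.5, 228.3] [ -51.8 -263.7] [-8.   1.8 -8.1  9.7]
0.64 [311.6, 183.9] [-129.7 -196.3] [-0.4  0.4 -0.7  0.7]
```

View pics/w4.png

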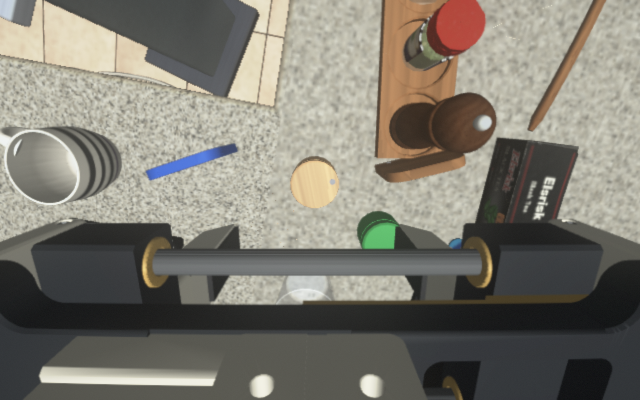

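```bash
python3 -m jog '[[-2,-2,10,0,0,0.1],[0,0,25,0,0,0.1],[0,0,30,0,0,0.1],[0,0,30,0,0,0.1],[0,0,30,0,0,0],[0,0,30,0,0,0],[0,0,25,0,0,0],[0,0,17,0,0,0],[0,0,10,0,0,0],[0,0,5,0,0,0],[0,0,3,0,0,0],[0,0,0,0,0,0]]'
python3 -m jog '[[0,0,0,0,0,0],[0,0,0,0,0,0],[0,0,0,0,0,0],[0,0,0,0,0,0],[0,0,0,0,0,0],[0,0,0,0,0,0],[0,0,0,0,0,0]]' 20
python3 -c "
from h import *
o=bot.get_obs();print(rk(o['tool_pos']),o['tool_pos'],o['tcp_rot'])"
```

```text
time: 29.2
tool_pos: [586.4, -170.0, 22.5]
tcp_rot: [3.141, 0.0, 1.623]
contact_force: [0.3, 0.1, 0.8]
grip_width: 91.9
finger_force: 0.0
time: 29.9
tool_pos: [586.1, -170.1, 22.2]
tcp_rot: [3.142, -0.0, 1.623]
contact_force: [-1.6, -0.3, 2.3]
grip_width: 59.1
finger_force: 30.0
[-128.76060487 -195.54655323] [ 586.07813038 -170.14706049   22.16336769] [ 3.14155355e+00 -5.15375001e-06  1.62281324e+00]
```

```bash
python3 -m jog '[[0,0,-6,0,0,0],[0,0,-14,0,0,0],[0,0,-22,0,0,0],[0,0,-28,0,0,0],[0,0,-25,0,0,0],[0,0,-20,0,0,0],[0,0,-9,0,0,-0.1],[0,0,-4,0,0,-0.1],[0,0,0,0,0,-0.1],[0,0,0,0,0,-0.1],[0,0,0,0,0,0]]'
python3 -m jog '[[10,0,0,0,0,0],[20,0,0,0,0,0],[30,0,0,0,0,0],[38,6,0,0,0,0],[40,12,0,0,0,0],[40,16,0,0,0,0],[40,20,0,0,0,0],[38,22,0,0,0,0],[30,22,0,0,0,0],[20,17,0,0,0,0],[11.5,9.5,0,0,0,0],[5,4,0,0,0,0]]'
python3 -m jog '[[0,0,0,0,0,0],[0,0,0,0,0,0]]'
python3 -c "
from h import *
o=bot.get_obs();print(rk(o['tool_pos']),o['tool_pos'],o['tcp_rot'])"
```

```text
time: 31.0
tool_pos: [586.2, -170.1, 151.1]
tcp_rot: [3.141, 0.001, 2.024]
contact_force: [0.3, 1.0, -1.1]
grip_width: 58.8
finger_force: 30.0
time: 32.2
tool_pos: [560.6, 177.4, 150.1]
tcp_rot: [3.142, -0.0, 2.023]
contact_force: [-0.1, 0.5, -1.8]
grip_width: 59.1
finger_force: 30.0
time: 32.4
tool_pos: [560.6, 175.0, 150.0]
tcp_rot: [-3.141, 0.0, 2.021]
contact_force: [-0.3, 0.0, -1.4]
grip_width: 58.8
finger_force: 30.0
[ -0.88676752 126.08194792] [560.63403355 175.03290556 149.98894291] [-3.14099563e+00  2.04967496e-04  2.02149091e+00]
```

```bash
python3 -m jog '[[0,0,6,0,0,0],[0,0,14,0,0,0],[0,0,20,0,0,0],[0,0,24,0,0,0],[0,0,20,0,0,0],[0,0,15,0,0,0],[0,0,9,0,0,0],[0,0,5,0,0,0],[0,0,2.5,0,0,0],[0,0,1,0,0,0],[0,0,0.5,0,0,0],[0,0,0,0,0,0]]'
python3 -m jog '[[0,0,0.5,0,0,0],[0,0,0.5,0,0,0],[0,0,0,0,0,0]]'
```

```text
time: 33.6
tool_pos: [561.1, 176.2, 33.5]
tcp_rot: [3.141, 0.0, 2.023]
contact_force: [-0.3, -0.0, -2.0]
grip_width: 59.2
finger_force: 30.0
time: 33.9
tool_pos: [560.8, 176.1, 32.1]
tcp_rot: [3.142, -0.0, 2.023]
contact_force: [-0.2, 0.3, -1.1]
grip_width: 59.1
finger_force: 30.0
```

```bash
python3 -m jog '[[0,0,0.5,0,0,0],[0,0,0,0,0,0]]'; python3 -m jog '[[0,0,0.5,0,0,0],[0,0,0,0,0,0]]'
```

```text
time: 34.1
tool_pos: [560.8, 176.2, 31.5]
tcp_rot: [-3.142, -0.0, 2.023]
contact_force: [-0.4, 0.6, -1.6]
grip_width: 59.0
finger_force: 30.0
time: 34.3
tool_pos: [560.9, 176.2, 31.2]
tcp_rot: [3.141, -0.0, 2.023]
contact_force: [-0.7, -0.6, 0.3]
grip_width: 59.2
finger_force: 30.0
```

Seated. Release, retreat up and back to the robot's left side, then check.

```bash
python3 -m jog '[[0,0,0,0,0,0],[0,0,0,0,0,0],[0,0,0,0,0,0],[0,0,0,0,0,0],[0,0,0,0,0,0]]' 100
python3 -m jog '[[0,0,-5,0,0,0],[0,0,-15,0,0,0],[0,0,-30,0,0,0],[0,0,-40,0,0,0],[0,0,-45,0,0,0],[0,0,-45,0,0,0],[0,0,-30,0,0,0],[0,-20,-20,0,0,0],[10,-30,0,0,0,0],[10,-30,0,0,0,0],[0,-20,0,0,0,0],[0,0,0,0,0,0]]'
python3 -m jog '[[0,0,0,0,0,0],[0,0,0,0,0,0]]'
python3 - <<'E'
from h import *
o=bot.get_obs(); print(rk(o['tool_pos']),o['tool_pos'])
for c in('wrist','side'):
    im=bot.capture(c); im=im if c=='wrist' else cv2.resize(im[100:220,230:430],None,fx=3.5,fy=3.5,interpolation=cv2.INTER_CUBIC); cv2.imwrite(f'pics/{c}9.png',im[:,:,::-1])
E
```

```text
time: 34.8
tool_pos: [560.9, 176.1, 31.1]
tcp_rot: [3.141, -0.0, 2.023]
contact_force: [-0.7, 0.2, 0.3]
grip_width: 90.6
finger_force: 0.0
time: 36.0
tool_pos: [460.3, 150.0, 262.0]
tcp_rot: [3.141, 0.0, 2.023]
contact_force: [0.4, -0.0, 0.6]
grip_width: 91.7
finger_force: 0.0
time: 36.2
tool_pos: [463.0, 150.6, 261.2]
tcp_rot: [3.141, 0.0, 2.023]
contact_force: [0.7, 0.1, 0.6]
grip_width: 91.6
finger_force: 0.0
[-99.33274469 146.76909443] [463.03902404 150.64474098 261.16969582]
```

View pics/side9.png

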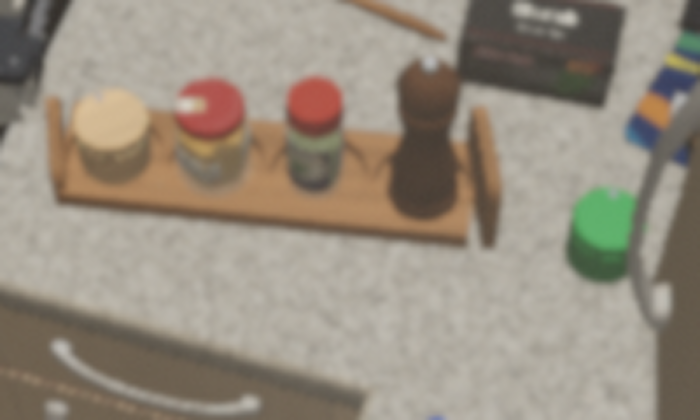

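View pics/wrist9.png

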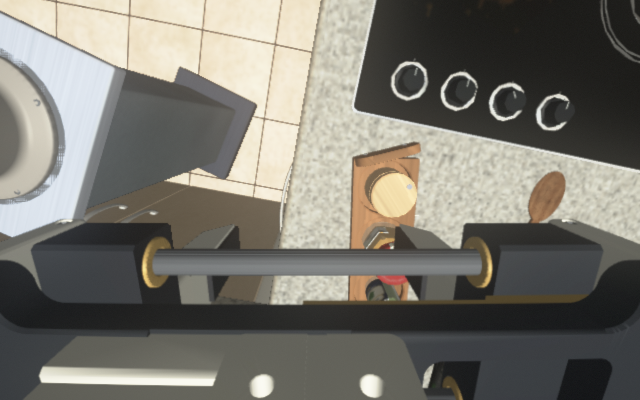

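The side view shows all four upright in their wells in the right order, with the salt box at (110,135) next to the low panel and the mill at (428,140) next to the high panel. In the wrist view the salt box sits centred at (391,194). Handing in.

```bash
python3 -c "
from plant import bot
print(bot.close_job())"
```

```text
the job is handed in; nothing more can be done
None
```

I put the four condiments back in the rack wells, with the mill next to the high panel, then spice, honey and salt; in the last pictures all stood upright, and I handed the job in (the hand-in returned no verdict).

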